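# Turn the tracing wheel over in its crock

## Robot

A 7-joint arm with a two-finger parallel gripper is mounted at the origin on the work surface. World frame = base frame: x ahead of the robot, y to its left, z up, the work surface at z = 0. Lengths are in m, angles in rad, forces in N, time in s.
With the tool pointing down it reaches from about 0.35 to 0.9 m from the base axis. Payload 8.1 kg.
Tool frame: the origin (TCP) lies at the centre of the arm's flange, where the gripper is bolted on; the fingertips stand 178 mm ahead of it and the grasp point (between the pads) lies 159 mm ahead of it; z points along the fingers, y is the line along which they close (so a half turn about z gives the same grasp; the last joint's range is limited). The gripper opens to 92 mm and grips with 3 to 60 N. Pads are 19 mm wide; open, the fingers measure 130 mm over their backs; the gripper's body (75 mm by 190 mm) begins 47 mm behind the grasp point.
Start: joints at [1.006, 0.434, 0.025, 1.573, -0.012, 1.134, -0.075], TCP at [0.278, -0.56, 0.405] pointing down, gripper open.
Joint ranges: [-2.62, 2.62], [-0.44, 2.09], [-1.27, 1.32], [0.08, 2.57], [-1.32, 4.46], [0.12, 2], [-2.74, 2.74]. Speed limits (rad/s): [2.22, 2.22, 3.01, 3.01, 3.14, 3.14, 3.14].

## Interface

Orientations are given as a rotation vector (axis times angle).
In Python, from cell import arm gives the robot as it stands. The module is installed in compiled form; this text tells all that it offers.
- The arm moves only by the shell command python3 -m inch 'ROWS' [FORCE]. ROWS is text: rows parted by semicolons, each of 5 numbers parted by spaces: the shift along the tool's x, y, z in m, then the turn about the tool's z in rad, then the finger opening in m, from 0 to 0.0918. In form: x y z roll fingers; .... A call has 1 to 5 rows; each row is the pose to reach, as a shift and turn from the pose commanded when the call began, along the tool's axes at that moment; what a row does not reach only later rows make up. A row lasts 1/10 s, in which the tool goes at most 50 mm and 8.59 degrees, less where a joint would pass 70% of its speed; a pose out of reach is approached as far as the arm can. A call with a gripper value outside its range is refused whole. The fingers move at their own pace and stop on an object; FORCE is the grip in N (left out, the last holds). Time passes only in rows, so rows that repeat a pose let the fingers close. It gives the time, the measured TCP pose, the force, the opening and the grip force at its end, in the units of the state.
- arm.observe(): the state, without advancing time (a new reading comes with each control period).
- arm.get_image(name): name is "side" or "top" or "wrist"; returns the picture (384x512x3 uint8, red, green, blue); there is no depth.
- arm.get_calibration(name): a dict with "intrinsics" (3x3 intrinsics, pixels), "distortion" ([k1, k2, p1, p2, k3] as OpenCV has them; the pictures are not rectified), "pose" (4x4, takes a point from camera to world coordinates). Camera axes: x right, y up, looking along -z (the intrinsics and any distortion apply to the point x, -y, -z); pixel columns grow to the right and rows downward; lengths in m; the calibration is good to about 2 mm. A picture is of the moment at which its call begins: read the wrist's pose just before it. get_calibration takes no time and is no camera call; for the wrist camera it gives the pose at the moment of the call.
- arm.sign_off(): hands the job in; it is judged then, once.
Trained networks look in the newest picture that a camera, given by its name, has taken for a name from the list of things; names that differ only in an ending like _2 or _b are one class to them, and where a whole thing is asked for, a point or a joint stands for the part that bears it (a point fixed in the world has none). Each returns a list of dicts, best first, with "conf" (0 to 1); they miss things now and then, are a little off and sometimes report something else, mostly with a low value. They report only what shows in the picture. A call takes as long as a camera call. They do not tell look-alikes from the thing itself.
- arm.look_for(camera, query): "point" ([row, column] in pixels, amid what is visible of it).
- arm.silhouettes(camera, query): "region" (384x512 bool, what is visible of it) and "point" ([row, column] in pixels, amid what is visible of it).
- arm.place_of(camera, query): "point" ([row, column] in pixels: a listed point, or the origin of a listed thing).
The state is a dict: "clock": time; "joints": joint angles; "dq": joint speeds; "joint_efforts": joint torques, N m; "position": TCP position; "ee_rot": TCP orientation; "force": force on the tool from outside, world axes, zero at the start; "ft_torque": the same for the moment, N m; "width": opening from 0.0 (shut) to 1.0 (fully open); "gripper_force": force on a finger pad.
Only numpy, scipy, OpenCV 4.12 (cv2) and the standard library are available. Lean on these libraries where they do the work, as an engineer would, in place of code of your own. Each camera call takes 0.05 s, during which the arm holds its last target. There are 200 camera calls.

## Task

The tracing wheel was put away wrong way up, with its toothed wheel down in the blue crock. Pull it right out, turn it end for end and lower it back into the same crock without dropping it, so that it stands with the red handle's end on the crock's floor and the wheel up in the air above the rim. Leave the crock standing upright about where it is, and do not disturb the other things on the table.

Things in the scene. Friction and masses are not known exactly. Their poses are not given: they have to be found in the camera images.
- tracer_wheel (a point): Centre of the toothed steel wheel of the tracing wheel (pattern-marking tool, loose, 60 to 115 g, 190 long), on its long axis 15 from the wheel's outer edge; z axis along the tool from wheel to handle. At the start the wheel is down in the crock and the handle leans out over the rim, about 33 degrees from vertical, within 90 degrees of the robot's +x
- tracer_middle (a point): Middle of the tool's length, on its axis, 95 from either end; z axis from wheel to handle. The tool is straight; along its axis from the wheel's outer edge: wheel 30 diameter, 5 thick at 0 to 30; round steel shank 10 diameter from 30 to 75; round red handle 20 diameter from 75 to 190. Balance point about 95 from the wheel's edge
- tracer_butt (a point): Centre of the flat end of the red handle, 175 from the wheel's centre; z axis from wheel to handle
- crock: Loose blue stoneware crock, 0.9 kg, round, upright on the table; origin at the centre of its underside, z up. 105 high, 90 outer diameter at the foot and 94 at the rim, wall 5, floor 8 thick, so 97 deep inside and about 82 inner diameter
- crock_floor (a point): Centre of the crock's inner floor, 8 above the table
- crock_rim (a point): Centre of the crock's mouth at rim height, 105 above the table
- cradle_seat (a point): Fixed pale wooden tool cradle for laying the tool down and retaking it (optional). Two cheeks 7 thick, 48 apart centre to centre, on a base 75 x 70 x 10; each an open V notch of 90 degrees, about 50 wide at the top, tops about 61 above the table. This point: midway between the cheeks, 50 up, where a 20 mm round handle's axis comes to lie; its x axis runs along the laid tool
- tape: Bystander, loose: white round tape-measure case with a yellow disc on top, 62 diameter, 20 high; origin at its underside, on the table (centre)
- weight: Bystander, loose: dark steel pattern weight with a brass knob, 76 diameter, 48 high; origin at its underside, on the table (centre)
- shears: Bystander, loose: black-handled steel tailor's shears lying flat, 220 long, 110 wide over the bows, 12 high; blades along +x from the pivot, which is the origin; origin at its underside, on the table
- crook: Bystander, loose: dark wooden umbrella crook lying flat, 170 long, 90 wide, 22 high; origin at its underside, on the table (centre)
- chalk: Bystander, loose: blue block of tailor's chalk, 55 x 45 x 16; origin at its underside, on the table (centre)
- cone_blue: Bystander, loose: blue thread cone, 68 diameter, 120 high; origin at its underside, on the table (centre)
- cone_orange: Bystander, loose: orange thread cone, 68 diameter, 120 high; origin at its underside, on the table (centre)
- tracer: The whole tracing wheel: its origin is on the wheel's outer edge at the end of the tool's axis, z axis from wheel to handle
Things that resemble listed ones, but are neither listed nor needed, are in the scene too. What is shaped like the tracer but white is not meant.

How it is judged:
By the outcome, as a careful person would: the job done as asked, in the order asked, and still so for the second after the job is handed in, with the robot touching nothing.
It also fails if it takes over 67 s, if anything falls off the work surface, if the arm or the gripper's body presses on something with over 40 N, if the wrist force passes 120 N, or if a joint passes its speed limit or range.

## Working session

There is one attempt and no reset: what is moved stays moved. The work goes in short steps, Python scripts to look and compute and a shell command to move; the robot and the scene stay as the last step left them, time stands still between calls to the robot, and variables do not carry over. Pictures are saved under pics/ and viewed, at most 10 in all, crops included, and the job is handed in when it is done.

```bash
mkdir -p pics; cat > h.py <<'E'
import numpy as np, cv2
from cell import arm
from scipy.spatial.transform import Rotation as R
def ray(cam,pt,cal=None):
    c=cal or arm.get_calibration(cam); K=np.array(c["intrinsics"]);D=np.array(c["distortion"]);P=np.array(c["pose"])
    u=cv2.undistortPoints(np.array([[[pt[1],pt[0]]]],float),K,D)[0,0]
    d=P[:3,:3]@np.array([u[0],-u[1],-1]); return P[:3,3],d/np.linalg.norm(d)
def onz(cam,pt,z):
    o,d=ray(cam,pt); return o+d*(z-o[2])/d[2]
def tri(a,b):
    A=0;y=0
    for o,d in (a,b):
        M=np.eye(3)-np.outer(d,d);A=A+M;y=y+M@o
    p=np.linalg.solve(A,y); return p,[float(np.linalg.norm((np.eye(3)-np.outer(d,d))@(p-o))) for o,d in (a,b)]
def proj(cam,p):
    c=arm.get_calibration(cam);P=np.linalg.inv(np.array(c["pose"]));q=P[:3,:3]@np.array(p)+P[:3,3]
    q=np.array([q[0],-q[1],-q[2]]);r=cv2.projectPoints(q.reshape(1,1,3),np.zeros(3),np.zeros(3),np.array(c["intrinsics"]),np.array(c["distortion"]))[0][0,0]
    return r[::-1]
def save(cam,fn,crop=None,s=1):
    im=arm.get_image(cam)[:,:,::-1]
    if crop: im=im[crop[0]:crop[1],crop[2]:crop[3]]
    im=cv2.resize(im,None,fx=s,fy=s); cv2.imwrite("pics/"+fn,im)
E
python3 - <<'E'
from h import *
np.set_printoptions(precision=3,suppress=True)
a=arm.get_image("side")[:,:,::-1];b=arm.get_image("top")[:,:,::-1]
cv2.imwrite("pics/a.png",cv2.resize(np.vstack([a,b]),None,fx=.78,fy=.78))
cv2.imwrite("pics/b.png",cv2.resize(b,None,fx=1.5,fy=1.5))
s=arm.observe();print(s["position"],s["ee_rot"],R.from_rotvec(s["ee_rot"]).as_matrix())
for q in ["tracer_wheel","tracer_middle","tracer_butt","crock_rim","crock","cradle_seat"]:
    for c in ("side","top"):
        print(q,c,[(np.round(r["point"],1).tolist(),round(r["conf"],2)) for r in arm.place_of(c,q)[:4]])
for c in("side","top"):print(np.array(arm.get_calibration(c)["pose"]))
E
```

```text
[ 0.278 -0.559  0.404] [-3.057 -0.719  0.001] [[ 0.895  0.445 -0.001]
 [ 0.445 -0.895  0.001]
 [-0.    -0.001 -1.   ]]
tracer_wheel side [([340.6, 310.6], 0.57), ([219.7, 270.3], 0.32)]
tracer_wheel top [([200.7, 273.9], 0.55), ([277.3, 400.5], 0.5)]
tracer_middle side [([316.0, 312.4], 0.83), ([198.0, 272.9], 0.63)]
tracer_middle top [([254.8, 380.5], 0.6), ([192.8, 261.3], 0.55), ([234.8, 188.6], 0.18)]
tracer_butt side [([291.3, 317.2], 0.93), ([166.6, 273.8], 0.43), ([203.7, 315.4], 0.33)]
tracer_butt top [([230.3, 366.3], 0.75), ([182.5, 248.0], 0.48)]
crock_rim side [([196.0, 271.7], 0.55)]
crock_rim top [([195.0, 271.3], 0.92)]
crock side [([221.3, 270.2], 0.46)]
crock top [([198.3, 266.5], 0.85), ([181.2, 195.4], 0.6)]
cradle_seat side [([157.7, 215.0], 0.66), ([196.6, 267.0], 0.23)]
cradle_seat top [([180.7, 245.3], 0.7), ([187.8, 150.9], 0.61)]
[[ 0.773  0.365 -0.52  -0.315]
 [-0.634  0.471 -0.613 -1.136]
 [ 0.022  0.803  0.596  1.051]
 [ 0.     0.     0.     1.   ]]
[[ 0.019  0.998 -0.06   0.461]
 [-1.     0.019 -0.006 -0.19 ]
 [-0.005  0.061  0.998  1.441]
 [ 0.     0.     0.     1.   ]]
```

View pics/a.png

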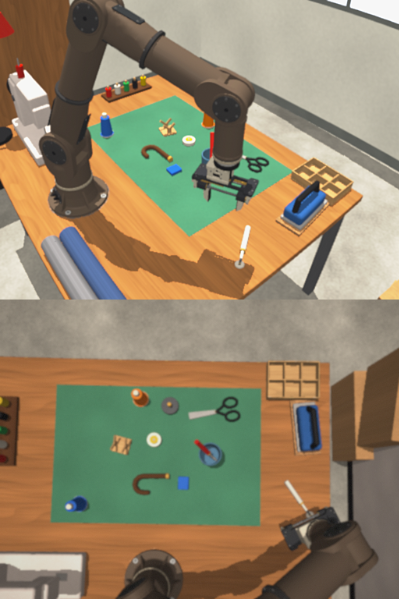

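```bash
python3 - <<'E'
from h import *
np.set_printoptions(precision=4,suppress=True)
S=lambda p:ray("side",p);T=lambda p:ray("top",p)
print("butt",tri(S((166.6,273.8)),T((182.5,248.0))))
print("rim",tri(S((196,271.7)),T((195,271.3))), onz("top",(195,271.3),.105))
print("crock",onz("top",(198.3,266.5),0),onz("side",(221.3,270.2),0))
print("wheel",tri(S((219.7,270.3)),T((200.7,273.9))))
print("cradle",onz("top",(187.8,150.9),.05),onz("side",(157.7,215.0),.05),tri(S((157.7,215)),T((187.8,150.9))))
for q in["cradle_seat","crock"]:
    r=[x for x in arm.silhouettes("top",q)]
    for x in r[:2]:
        ys,xs=np.nonzero(x["region"]);print(q,x["conf"],x["point"],len(ys),cv2.minAreaRect(np.c_[xs,ys].astype(np.float32)))
b=arm.get_image("top")[:,:,::-1]
A=cv2.resize(b[155:225,115:185],(560,560),interpolation=2);B=cv2.resize(b[165:225,230:290],(560,560),interpolation=2)
cv2.imwrite("pics/c.png",cv2.resize(np.hstack([A,B]),(800,400)))
# red handle axis
hsv=cv2.cvtColor(b,cv2.COLOR_BGR2HSV);m=((hsv[...,0]<8)|(hsv[...,0]>172))&(hsv[...,1]>150)&(hsv[...,2]>60)
m[:165]=0;m[225:]=0;m[:,:235]=0;m[:,290:]=0
ys,xs=np.nonzero(m);print("red top",len(ys),cv2.minAreaRect(np.c_[xs,ys].astype(np.float32)))
for n in["tape","weight","shears","chalk","cone_orange"]:
    print(n,[(np.round(onz("top",x["point"],.01),3),round(x["conf"],2)) for x in arm.place_of("top",n)[:2]])
E
```

```text
butt (array([ 0.5785, -0.1669,  0.1732]), [0.00852019305121689, 0.008520193051216797])
rim (array([ 0.5355, -0.2307,  0.1082]), [0.0052428920361084885, 0.0052428920361081615]) [ 0.5397 -0.2342  0.105 ]
crock [ 0.5343 -0.2215  0.    ] [ 0.5298 -0.2286  0.    ]
wheel (array([ 0.5223, -0.2432,  0.021 ]), [0.00437632418231361, 0.004376324182313573])
cradle [0.5592 0.1608 0.05  ] [0.5703 0.1514 0.05  ] (array([0.5648, 0.156 , 0.0506]), [0.007243459997431551, 0.00724345999743139])
cradle_seat 0.89 [185.7, 153.0] 433 ((154.29229736328125, 185.76153564453125), (22.540388107299805, 20.26003646850586), 15.255120277404785)
crock 0.89 [197.2, 270.0] 508 ((269.8982238769531, 197.9734649658203), (27.46904945373535, 28.315696716308594), 41.18592834472656)
crock 0.58 [188.8, 258.6] 210 ((263.25, 192.75), (36.76955032348633, 7.77817440032959), 45.0)
red top 110 ((258.5000305175781, 188.99998474121094), (23.33452033996582, 4.949747562408447), 45.0)
tape [(array([0.588, 0.018, 0.01 ]), 0.69)]
weight [(array([ 0.738, -0.044,  0.01 ]), 0.79)]
shears [(array([0.314, 0.323, 0.01 ]), 0.33)]
chalk [(array([ 0.4  , -0.105,  0.01 ]), 0.78), (array([ 0.518, -0.239,  0.01 ]), 0.31)]
cone_orange [(array([0.776, 0.089, 0.01 ]), 0.66)]
```

View pics/c.png

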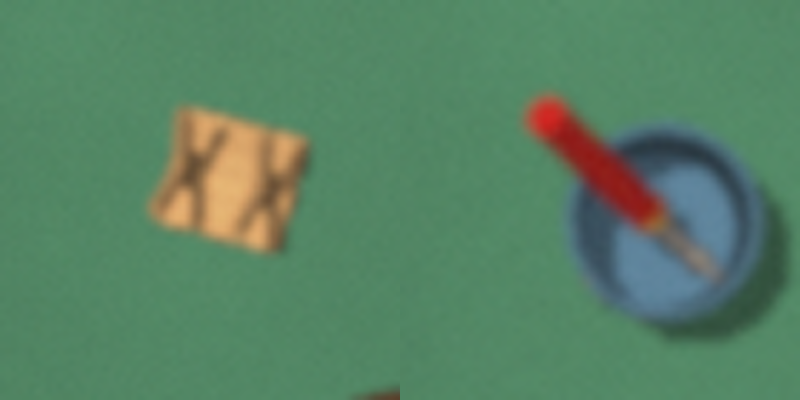

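```bash
python3 - <<'E'
from h import *
np.set_printoptions(precision=4,suppress=True)
b=onz("top",(182.25,252.05),.172);j=onz("top",(198,267.8),.08);w=onz("top",(206,277.7),.02)
print(b,j,w,np.hypot(*(b-w)[:2]),np.degrees(np.arctan2(*(b-w)[1::-1])),np.degrees(np.arctan2(*(b-j)[1::-1])))
print("rim",onz("top",(198.3,270),.105))
A=onz("top",(184.75,149.5),.045);B=onz("top",(188.25,161.9),.045);print("cheeks",A,B,np.linalg.norm(A-B),(A+B)/2,np.degrees(np.arctan2(*(A-B)[1::-1])))
# side-camera red axis check
a=arm.get_image("side")[:,:,::-1]
print(arm.place_of("wrist","chalk")[:0], proj("side",b),proj("side",(b+j)/2))
cv2.imwrite("pics/d.png",cv2.resize(a[140:240,230:310],None,fx=6,fy=6,interpolation=2))
E
```

```text
[ 0.5731 -0.1735  0.172 ] [ 0.5313 -0.2239  0.08  ] [ 0.5081 -0.2591  0.02  ] 0.10754567677148452 52.80166381395231 50.352471564784224
rim [ 0.5292 -0.2303  0.105 ]
cheeks [0.5696 0.167  0.045 ] [0.5587 0.1257 0.045 ] 0.04261859172878183 [0.5641 0.1464 0.045 ] 75.29874713676749Traceback (most recent call last):
  File "<stdin>", line 9, in <module>
ValueError: no camera of that name has taken a picture
```

```bash
python3 -m inch '0.042 -0.02 0 0 0.09;0.084 -0.04 0 0 0.09;0.126 -0.06 0 0 0.09;0.168 -0.08 0 0 0.09;0.21 -0.10 0 0 0.09'
python3 -m inch '0.042 -0.02 0 -0.1 0.09;0.084 -0.04 0 -0.2 0.09;0.126 -0.06 0 -0.3 0.09;0.168 -0.08 0 -0.4 0.09;0.21 -0.107 0 -0.445 0.09'
python3 -m inch '0 0 0 0 0.09;0 0 0 0 0.09'
python3 - <<'E'
from h import *
np.set_printoptions(precision=4,suppress=True)
s=arm.observe();print(s["position"],R.from_rotvec(s["ee_rot"]).as_matrix())
a=arm.get_image("side")[:,:,::-1];b=arm.get_image("top")[:,:,::-1];w=arm.get_image("wrist")[:,:,::-1]
print(proj("side",[.5731,-.1735,.172]),proj("side",[.5313,-.2239,.08]))
print(proj("wrist",[.5731,-.1735,.172]),proj("wrist",[.5313,-.2239,.08]),proj("wrist",[.5292,-.2303,.105]))
cv2.imwrite("pics/d.png",np.hstack([cv2.resize(a[140:240,230:310],(400,500)),cv2.resize(w,(400,300)).__class__(0) if 0 else cv2.copyMakeBorder(cv2.resize(w,(400,300)),0,200,0,0,0)]))
E
```

```text
clock: 1.65
position: [0.4228, -0.3749, 0.405]
ee_rot: [3.058, 0.718, 0.0]
force: [0.6, -0.5, -0.2]
width: 0.977
gripper_force: 0.0
clock: 2.15
position: [0.5632, -0.1863, 0.4049]
ee_rot: [2.822, 1.379, 0.0]
force: [0.7, -0.3, -0.3]
width: 0.98
gripper_force: 0.0
clock: 2.35
position: [0.5628, -0.1857, 0.4046]
ee_rot: [-2.822, -1.38, 0.0]
force: [-1.3, -0.7, -0.9]
width: 0.979
gripper_force: 0.0
[ 0.5628 -0.1857  0.4046] [[ 0.6141  0.7892 -0.0001]
 [ 0.7892 -0.6141  0.0003]
 [ 0.0001 -0.0003 -1.    ]]
[168.3408 271.3273] [202.145  270.6134]
[181.1616 262.7975] [216.1721 261.918 ] [231.0758 263.9467]
```

View pics/d.png

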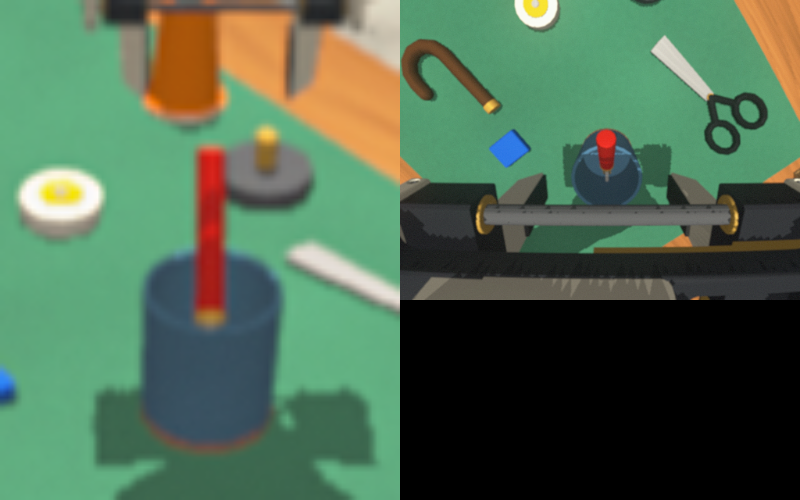

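```bash
python3 -m inch '0 0 0.04 0 0.09;0 0 0.08 0 0.09;0 0 0.098 0 0.09;0 0 0.098 0 0.09' 
python3 -m inch '0 0 0 0 0.0;0 0 0 0 0.0;0 0 0 0 0.0;0 0 0 0 0.0;0 0 0 0 0' 25
python3 -m inch '0 0 0 0 0.0;0 0 0 0 0.0;0 0 0 0 0.0;0 0 0 0 0.0' 25
```

```text
clock: 2.9
position: [0.5605, -0.1885, 0.304]
ee_rot: [-2.823, -1.371, 0.007]
force: [-0.5, -1.0, 0.2]
width: 0.977
gripper_force: 0.0
clock: 3.4
position: [0.5624, -0.1872, 0.3073]
ee_rot: [2.824, 1.376, 0.001]
force: [0.2, -0.5, -0.4]
width: 0.595
gripper_force: 0.0
clock: 3.8
position: [0.5623, -0.1871, 0.3067]
ee_rot: [-2.824, -1.376, 0.0]
force: [-0.3, 0.6, 0.4]
width: 0.244
gripper_force: 0.0
```

```bash
python3 -m inch '0 0 0 0 0.0;0 0 0 0 0.0;0 0 0 0 0.0' 25
python3 -m inch '0 0 -0.01 0 0;0 0 -0.02 0 0;0 0 -0.04 0 0;0 0 -0.06 0 0' 25
```

```text
clock: 4.1
position: [0.5622, -0.1872, 0.3067]
ee_rot: [2.824, 1.376, -0.0]
force: [0.2, -0.1, -1.1]
width: 0.212
gripper_force: 25.0
clock: 4.5
position: [0.5622, -0.1871, 0.3681]
ee_rot: [2.824, 1.376, 0.0]
force: [0.7, -0.9, -0.3]
width: 0.209
gripper_force: 25.0
```

```bash
python3 -m inch '0 0 -0.03 0 0;0 0 -0.06 0 0;0 0 -0.09 0 0;0 0 -0.12 0 0;0 0 -0.12 0 0'
python3 - <<'E'
from h import *
np.set_printoptions(precision=4,suppress=True)
a=arm.get_image("side")[:,:,::-1];b=arm.get_image("top")[:,:,::-1];w=arm.get_image("wrist")[:,:,::-1]
for c in("side","wrist"):
  for q in("tracer_wheel","tracer_butt","tracer_middle"):print(c,q,[(np.round(x["point"],1),round(x["conf"],2)) for x in arm.place_of(c,q)[:3]])
cv2.imwrite("pics/e.png",np.hstack([cv2.resize(a[70:230,200:328],(400,500)),cv2.copyMakeBorder(cv2.resize(w,(400,300)),0,200,0,0,0)]))
print(arm.observe()["position"],proj("side",[.5622,-.187,arm.observe()["position"][2]-.159]))
E
```

```text
clock: 5.0
position: [0.5628, -0.187, 0.4924]
ee_rot: [2.819, 1.374, 0.01]
force: [1.1, 0.1, -1.0]
width: 0.21
gripper_force: 25.0
side tracer_wheel [(array([173.2, 273.7]), 0.74), (array([157.6, 216.9]), 0.68), (array([338.2, 307.8]), 0.63)]
side tracer_butt [(array([119.9, 276.8]), 0.64), (array([292.4, 319.4]), 0.6)]
side tracer_middle [(array([315.4, 309.1]), 0.84), (array([151.7, 274.1]), 0.72)]
wrist tracer_wheel [(array([181.2, 264.9]), 0.56)]
wrist tracer_butt [(array([234.5, 266.8]), 0.83)]
wrist tracer_middle [(array([251.8, 264. ]), 0.88)]
[ 0.5622 -0.1872  0.486 ] [130.2828 273.6189]
```

View pics/e.png

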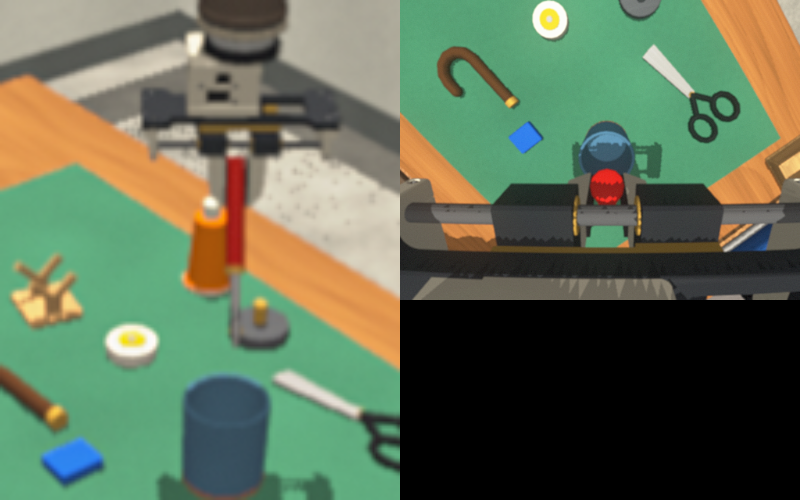

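```bash
python3 - <<'E'
from h import *
np.set_printoptions(precision=2,suppress=True)
g=np.array([.5622,-.1872,.327]);ax=np.array([.612,.791,0])
for th in (0,10,20,33):
  t=np.radians(th);d=ax*np.sin(t)+np.array([0,0,1])*np.cos(t)
  for s0 in (155,160,165):print(th,s0,"wheel",proj("side",g+d*(.015-s0/1e3)),"butt",proj("side",g+d*(.19-s0/1e3)),"junc",proj("side",g+d*(.075-s0/1e3)),"wr butt",proj("wrist",g+d*(.19-s0/1e3)))
E
```

```text
0 155 wheel [167.53 271.76] butt [120.38 274.16] junc [152.04 272.55] wr butt [295.5  262.56]
0 160 wheel [168.79 271.69] butt [121.81 274.09] junc [153.36 272.49] wr butt [288.22 262.66]
0 165 wheel [170.05 271.63] butt [123.24 274.02] junc [154.67 272.42] wr butt [281.45 262.76]
10 155 wheel [171.16 272.22] butt [119.6  274.03] junc [154.03 272.83] wr butt [282.22 262.46]
10 160 wheel [172.57 272.17] butt [121.14 273.98] junc [155.48 272.78] wr butt [277.2  262.58]
10 165 wheel [173.97 272.12] butt [122.67 273.92] junc [156.92 272.73] wr butt [272.55 262.69]
20 155 wheel [173.69 272.75] butt [119.15 273.89] junc [155.33 273.14] wr butt [267.6  262.39]
20 160 wheel [175.2  272.71] butt [120.75 273.86] junc [156.88 273.11] wr butt [265.14 262.52]
20 165 wheel [176.71 272.68] butt [122.35 273.82] junc [158.42 273.08] wr butt [262.87 262.64]
33 155 wheel [175.12 273.49] butt [119.08 273.69] junc [155.93 273.57] wr butt [247.94 262.33]
33 160 wheel [176.71 273.49] butt [120.69 273.69] junc [157.53 273.57] wr butt [248.95 262.47]
33 165 wheel [178.31 273.48] butt [122.29 273.69] junc [159.13 273.56] wr butt [249.88 262.61]
```

```bash
python3 -m inch '0.02 -0.015 0 0 0;0.05 -0.036 0 0 0;0.08 -0.058 0 0 0;0.11 -0.079 0 0 0;0.14 -0.1 0 0 0'
python3 -m inch '0.035 -0.025 0 -0.1 0;0.07 -0.05 0 -0.2 0;0.105 -0.075 0 -0.3 0;0.14 -0.1 0 -0.4 0;0.165 -0.119 0 -0.4 0'
python3 -m inch '0 0 0 0 0;0 0 0 0 0'
python3 - <<'E'
from h import *
np.set_printoptions(precision=4,suppress=True)
s=arm.observe();print(s["position"],R.from_rotvec(s["ee_rot"]).as_matrix()[:,0])
w=arm.get_image("wrist")[:,:,::-1]
for q in("cradle_seat","tracer_wheel","tracer_butt","tracer_middle"):print(q,[(np.round(x["point"],1),round(x["conf"],2)) for x in arm.place_of("wrist",q)[:3]])
r=arm.place_of("wrist","cradle_seat")
if r: print(onz("wrist",r[0]["point"],.05))
cv2.imwrite("pics/f.png",cv2.resize(w,None,fx=1.5,fy=1.5))
E
```

```text
clock: 5.95
position: [0.5697, -0.0138, 0.4865]
ee_rot: [-2.824, -1.376, 0.0]
force: [0.9, -0.0, 0.5]
width: 0.208
gripper_force: 25.0
clock: 6.45
position: [0.5773, 0.1911, 0.4864]
ee_rot: [-2.488, -1.916, -0.0]
force: [0.6, -0.3, -1.1]
width: 0.212
gripper_force: 25.0
clock: 6.65
position: [0.5777, 0.1887, 0.4862]
ee_rot: [-2.493, -1.911, 0.001]
force: [-0.3, 0.3, -0.6]
width: 0.216
gripper_force: 25.0
[0.5777 0.1887 0.4862] [ 0.2596  0.9657 -0.0006]
cradle_seat [(array([179.1, 262.8]), 0.67)]
tracer_wheel []
tracer_butt [(array([234.2, 266.1]), 0.82)]
tracer_middle [(array([249.9, 262.5]), 0.9)]
[0.5673 0.1543 0.05  ]
```

View pics/f.png

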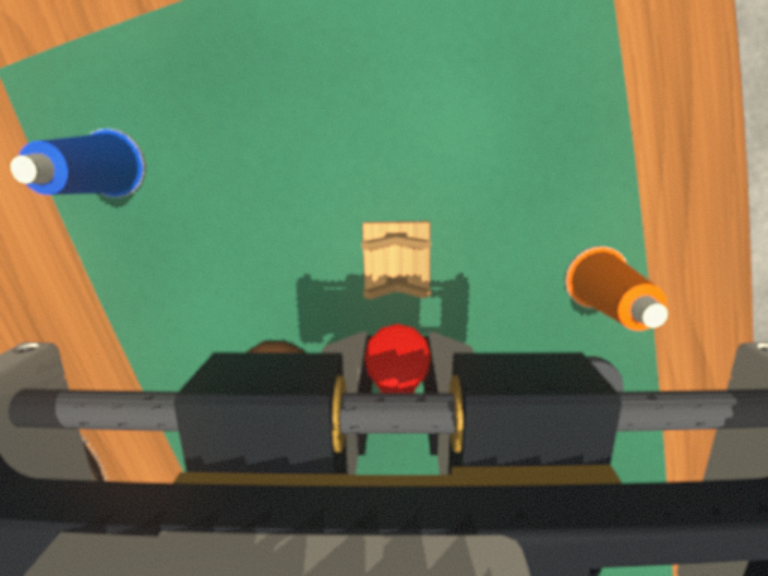

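```bash
python3 - <<'E'
from h import *
np.set_printoptions(precision=4,suppress=True)
u=np.array([.2596,.9657,0]);v=np.array([.9657,-.2596,0]);p=arm.observe()["position"]
f=lambda x,y,z:(lambda q:(q,(q-p)@u,(q-p)@v))(onz("wrist",(y/1.5,x/1.5),z))
print("base",f(362,222,.01),f(430,222,.01),"vertex+",f(397,236,.036),"vertex-",f(397,281,.036))
for x,y in((363,240),(430,240),(363,288),(430,288)):print("tops",f(x,y,.061))
g=p-np.array([0,0,.159])
for th in(30,36,42,48):
  t=np.radians(th)
  d=u*np.sin(t)+np.array([0,0,1])*np.cos(t)
  print(th,proj("wrist",g+d*.033),proj("wrist",g+d*.037))
E
```

```text
base (array([0.5454, 0.2007, 0.01  ]), np.float64(0.004844940560780279), np.float64(-0.03505821575666291)) (array([0.6129, 0.1823, 0.01  ]), np.float64(0.004630888135191092), np.float64(0.034923919336604166)) vertex+ (array([0.5776, 0.1819, 0.036 ]), np.float64(-0.0049199267991117115), np.float64(0.0009392185577156418)) vertex- (array([0.5656, 0.1375, 0.036 ]), np.float64(-0.05088020632997624), np.float64(0.0007979997649020061))
tops (array([0.5476, 0.1911, 0.061 ]), np.float64(-0.0037827399249717153), np.float64(-0.030494618418129785))
tops (array([0.6074, 0.1749, 0.061 ]), np.float64(-0.00397057970460237), np.float64(0.03146470060470162))
tops (array([0.5344, 0.1465, 0.061 ]), np.float64(-0.050310875671911025), np.float64(-0.03164397269990414))
tops (array([0.5961, 0.1297, 0.061 ]), np.float64(-0.05050281587173622), np.float64(0.032298426129455646))
30 [251.5616 262.0871] [251.3484 261.9863]
36 [243.2245 262.0853] [241.7097 261.9851]
42 [235.1556 262.0925] [232.4105 261.9946]
48 [227.4997 262.1082] [223.627  262.0142]
```

```bash
python3 -m inch '0.01 0 0.03 0 0;0.019 0 0.07 0 0;0.019 0 0.11 0 0;0.019 0 0.15 0 0;0.019 0 0.17 0 0'
python3 -m inch '0 0 0.008 0 0;0 0 0.016 0 0;0 0 0.022 0 0;0 0 0.022 0 0'
python3 - <<'E'
from h import *
np.set_printoptions(precision=4,suppress=True)
s=arm.observe();print(s["position"],s["force"],s["ft_torque"])
w=arm.get_image("wrist")[:,:,::-1];a=arm.get_image("side")[:,:,::-1]
cv2.imwrite("pics/g.png",np.hstack([cv2.resize(a[90:190,165:265],(400,400)),cv2.copyMakeBorder(cv2.resize(w,(400,300)),0,100,0,0,0)]))
E
```

```text
clock: 7.45
position: [0.5824, 0.2067, 0.3149]
ee_rot: [-2.493, -1.909, -0.0]
force: [-1.3, 1.1, 3.8]
width: 0.211
gripper_force: 25.0
clock: 7.85
position: [0.5828, 0.2056, 0.2945]
ee_rot: [2.495, 1.908, -0.002]
force: [-0.5, -5.0, -3.6]
width: 0.209
gripper_force: 25.0
[0.5828 0.2056 0.2945] [-0.472  -4.973  -3.5805] [-1.1502  0.0566  0.0769]
```

View pics/g.png

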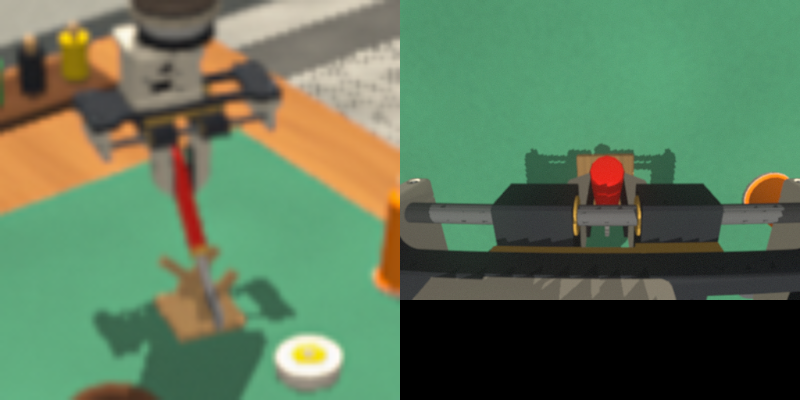

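```bash
python3 -m inch '0.003 0 0.004 0 0;0.006 0 0.01 0 0;0.009 0 0.016 0 0;0.012 0 0.021 0 0;0.016 0 0.03 0 0' 8
python3 -m inch '0.003 0 0.009 0 0;0.005 0 0.019 0 0;0.0065 0 0.029 0 0;0.006 0 0.038 0 0;0.005 0 0.044 0 0' 8
python3 - <<'E'
from h import *
np.set_printoptions(precision=4,suppress=True)
s=arm.observe();print(s["position"],s["force"],s["ft_torque"])
w=arm.get_image("wrist")[:,:,::-1];a=arm.get_image("side")[:,:,::-1]
cv2.imwrite("pics/i.png",np.hstack([cv2.resize(a[110:190,175:255],(400,400)),cv2.copyMakeBorder(cv2.resize(w,(400,300)),0,100,0,0,0)]))
E
```

```text
clock: 8.45
position: [0.5871, 0.2225, 0.2646]
ee_rot: [-2.494, -1.91, -0.002]
force: [-0.8, -0.0, 0.1]
width: 0.213
gripper_force: 8.0
clock: 8.95
position: [0.5878, 0.2269, 0.2196]
ee_rot: [-2.494, -1.91, 0.001]
force: [-2.4, 2.6, 2.4]
width: 0.213
gripper_force: 8.0
[0.5878 0.2269 0.2196] [-2.397   2.5752  2.3897] [ 0.5249  0.3006 -0.0274]
```

View pics/i.png

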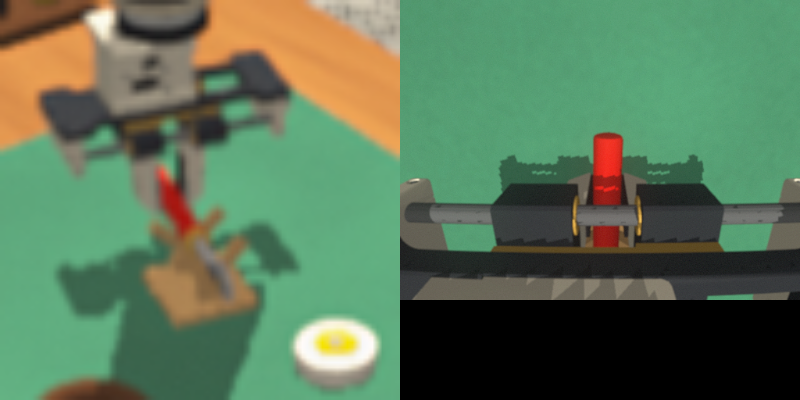

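```bash
python3 -m inch '0 0 0.002 0 0;0 0 0.004 0 0;0 0 0.004 0 0' 5
python3 -m inch '0 0 0 0 0.03;0 0 0 0 0.06;0 0 0 0 0.06;0 0 0 0 0.06;0 0 0 0 0.06'
python3 -m inch '0 0 -0.01 0 0.06;0 0 -0.03 0 0.06;0 0 -0.06 0 0.06;0 0 -0.09 0 0.06;0 0 -0.12 0 0.06'
python3 -m inch '-0.04 0 -0.03 0 0.06;-0.08 0 -0.06 0 0.06;-0.1 0 -0.06 0 0.06;-0.1 0 -0.06 0 0.06'
python3 - <<'E'
from h import *
np.set_printoptions(precision=4,suppress=True)
p0=np.array([.5777,.1887,0]);u=np.array([.2596,.9657,0]);v=np.array([.9657,-.2596,0])
w=arm.get_image("wrist")[:,:,::-1];p=arm.observe()["position"];print(p,(p-p0)@u,(p-p0)@v)
for q,z in(("tracer_wheel",.037),("tracer_butt",.06),("tracer_middle",.048)):
  for x in arm.place_of("wrist",q)[:2]:
    k=onz("wrist",x["point"],z)-p0;print(q,x["point"],x["conf"],k@u,k@v)
cv2.imwrite("pics/j.png",w)
E
```

```text
clock: 9.35
position: [0.5882, 0.2266, 0.2167]
ee_rot: [2.495, 1.91, -0.0]
force: [-2.9, 0.8, 0.5]
width: 0.22
gripper_force: 5.1
clock: 9.85
position: [0.5883, 0.2266, 0.2168]
ee_rot: [2.494, 1.909, 0.0]
force: [-0.2, 0.8, -0.6]
width: 0.604
gripper_force: 0.0
clock: 10.35
position: [0.5881, 0.2267, 0.3387]
ee_rot: [2.494, 1.91, 0.001]
force: [0.1, 0.5, -0.1]
width: 0.654
gripper_force: 0.0
clock: 10.75
position: [0.562, 0.1267, 0.3986]
ee_rot: [2.497, 1.902, 0.002]
force: [-0.2, 0.1, -0.4]
width: 0.652
gripper_force: 0.0
[0.562  0.1287 0.3979] -0.06202431153922334 0.00042210853084929007
tracer_wheel [190.4, 258.9] 0.68 -0.08808295018822036 -0.005862698855560872
tracer_butt [30.3, 262.1] 0.6 0.0831262452840859 -0.0018059333628594294
tracer_middle [123.1, 256.9] 0.61 -0.0067434957067681045 -0.008084040722529306
tracer_middle [246.2, 419.8] 0.53 -0.15603908474604714 0.1940962851982748
```

View pics/j.png

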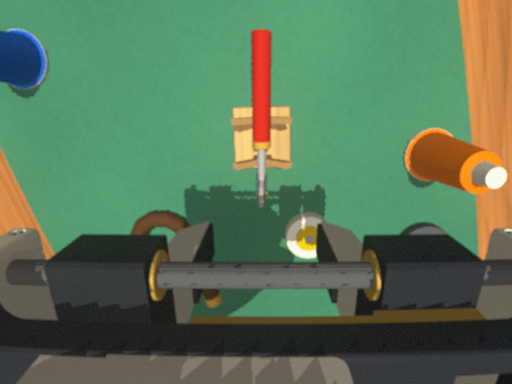

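```bash
python3 -m inch '-0.01 0 0.04 0 0.06;-0.01 0 0.08 0 0.06;-0.01 0 0.12 0 0.06;-0.01 0 0.16 0 0.06;-0.01 0 0.18 0 0.06'
python3 -m inch '0 0 0.01 0 0.06;0 0 0.019 0 0.06;0 0 0.019 0 0.06'
python3 -m inch '0 0 0 0 0;0 0 0 0 0;0 0 0 0 0;0 0 0 0 0;0 0 0 0 0' 8
python3 -m inch '0 0 0 0 0;0 0 0 0 0;0 0 0 0 0;0 0 0 0 0' 8
```

```text
clock: 11.45
position: [0.5582, 0.1215, 0.2129]
ee_rot: [-2.49, -1.911, 0.007]
force: [0.4, -0.7, 0.8]
width: 0.654
gripper_force: 0.2
clock: 11.75
position: [0.5594, 0.1211, 0.1972]
ee_rot: [-2.493, -1.91, 0.001]
force: [-1.0, 0.4, 0.3]
width: 0.652
gripper_force: 0.4
clock: 12.25
position: [0.5593, 0.12, 0.1981]
ee_rot: [2.495, 1.909, -0.001]
force: [-4.0, -2.6, 0.2]
width: 0.271
gripper_force: 1.9
clock: 12.65
position: [0.5594, 0.1201, 0.1979]
ee_rot: [2.495, 1.909, -0.001]
force: [-3.7, -2.4, 1.3]
width: 0.102
gripper_force: 8.8
```

```bash
python3 -m inch '0 0 -0.01 0 0;0 0 -0.02 0 0;0 0 -0.03 0 0;0 0 -0.045 0 0;0 0 -0.06 0 0' 8
python3 - <<'E'
from h import *
np.set_printoptions(precision=4,suppress=True)
w=arm.get_image("wrist")[:,:,::-1];a=arm.get_image("side")[:,:,::-1]
cv2.imwrite("pics/k.png",np.hstack([cv2.resize(a[90:190,165:265],(400,400)),cv2.copyMakeBorder(cv2.resize(w,(400,300)),0,100,0,0,0)]))
E
```

```text
clock: 13.15
position: [0.5601, 0.1213, 0.2598]
ee_rot: [2.494, 1.91, 0.005]
force: [0.4, -0.4, -2.0]
width: 0.101
gripper_force: 8.0
```

View pics/k.png

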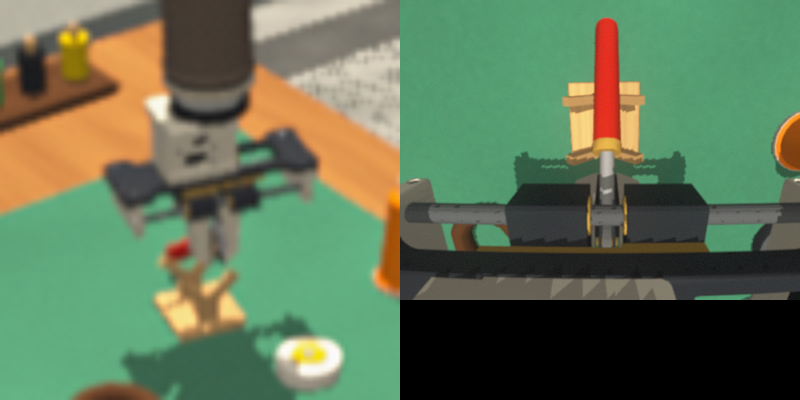

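```bash
cat > ang.py <<'E'
from h import *
p=arm.observe()["position"];M=R.from_rotvec(arm.observe()["ee_rot"]).as_matrix();u=M[:,0];g=p-[0,0,.159]
b=arm.get_image("wrist");hsv=cv2.cvtColor(b,cv2.COLOR_RGB2HSV)
m=((hsv[...,0]<8)|(hsv[...,0]>172))&(hsv[...,1]>160)&(hsv[...,2]>70)
n,l,st,_=cv2.connectedComponentsWithStats(m.astype(np.uint8));i=1+np.argmax(st[1:,4]);print("red box x y w h n",st[i])
for a in range(-10,91,10):
  t=np.radians(a);d=u*np.cos(t)-np.array([0,0,1])*np.sin(t);print(a,np.round(proj("wrist",g+d*.043),0),np.round(proj("wrist",g+d*.158),0),end=" | ")
E
python3 -m inch '0 0 -0.03 0 0;0 0 -0.06 0 0;0 0 -0.09 0 0;0 0 -0.12 0 0;0 0 -0.15 0 0' 8
python3 ang.py; python3 -m inch '0 0 0 0 0;0 0 0 0 0;0 0 0 0 0' 5; python3 ang.py|head -1;python3 -m inch '0 0 0 0 0;0 0 0 0 0;0 0 0 0 0' 4; python3 ang.py|head -1
```

```text
clock: 13.75
position: [0.5595, 0.1209, 0.4091]
ee_rot: [2.494, 1.91, 0.002]
force: [-0.7, 0.6, -1.4]
width: 0.104
gripper_force: 8.0
red box x y w h n [ 248   46   33  135 3733]
-10 [179. 259.] [-137.  256.] | 0 [174. 259.] [-95. 258.] | 10 [172. 259.] [-56. 259.] | 20 [172. 259.] [-21. 259.] | 30 [175. 259.] [ 12. 260.] | 40 [180. 260.] [ 43. 260.] | 50 [186. 260.] [ 72. 260.] | 60 [193. 260.] [100. 261.] | 70 [201. 260.] [127. 261.] | 80 [211. 260.] [153. 261.] | 90 [221. 260.] [178. 261.] | clock: 14.1
position: [0.5592, 0.1204, 0.4064]
ee_rot: [-2.494, -1.909, 0.003]
force: [0.2, 0.1, -1.8]
width: 0.102
gripper_force: 5.0
red box x y w h n [ 249   75   32  111 2802]
clock: 14.45
position: [0.5595, 0.1205, 0.4074]
ee_rot: [-2.494, -1.91, 0.001]
force: [-0.2, 0.7, -0.9]
width: 0.11
gripper_force: 4.0
red box x y w h n [ 249   75   32  111 2795]
```

```bash
python3 -m inch '0 0 0 0 0;0 0 0 0 0;0 0 0 0 0' 3; python3 ang.py|head -1
python3 -m inch '0 0 0.02 0 0;0 0 0.035 0 0;0 0 0.0 0 0;0 0 0 0 0;0 0 0 0 0' 3; python3 ang.py|head -1
```

```text
clock: 14.8
position: [0.5595, 0.1204, 0.4077]
ee_rot: [2.495, 1.909, -0.0]
force: [-0.6, -0.3, -0.9]
width: 0.107
gripper_force: 3.0
red box x y w h n [ 250  110   30   84 1895]
clock: 15.35
position: [0.5597, 0.1206, 0.4084]
ee_rot: [2.494, 1.909, 0.003]
force: [0.1, -0.3, -1.1]
width: 0.109
gripper_force: 3.0
red box x y w h n [ 250  133   30   67 1398]
```

```bash
python3 -m inch '0 0 -0.02 0 0;0 0 -0.04 0 0;0 0 -0.065 0 0;0 0 -0.065 0 0' 15
python3 -m inch '-0.02 0.003 0 0 0;-0.06 0.01 0 0 0;-0.1 0.016 0 0 0;-0.14 0.023 0 0 0;-0.18 0.029 0 0 0'
python3 -m inch '-0.04 0.007 0 0 0;-0.08 0.013 0 0 0;-0.12 0.02 0 0 0;-0.16 0.026 0 0 0;-0.19 0.031 0 0 0'
python3 -m inch '-0.02 0.003 0 0 0;-0.02 0.003 0 0 0'
python3 ang.py; python3 - <<'E'
from h import *
np.set_printoptions(precision=4,suppress=True)
w=arm.get_image("wrist")[:,:,::-1];a=arm.get_image("side")[:,:,::-1]
for c in("wrist","top","side"):
  if c=="top":arm.get_image("top")
  for q,z in(("crock_rim",.105),("crock",0)):
    for x in arm.place_of(c,q)[:2]:print(c,q,x["point"],x["conf"],onz(c,x["point"],z))
  for x in arm.silhouettes(c,"crock")[:1]:print(c,x["point"])
for c in(.5292,-.2303),(.535,-.228):print(proj("wrist",[*c,.105]))
cv2.imwrite("pics/l.png",np.hstack([cv2.resize(a[130:230,230:310],(320,400)),cv2.resize(w[100:384,:],(480,267)).copy() if 0 else cv2.copyMakeBorder(cv2.resize(w,(480,360)),0,40,0,0,0)]))
E
```

```text
clock: 15.8
position: [0.5599, 0.1208, 0.4752]
ee_rot: [2.493, 1.909, 0.006]
force: [0.1, 0.8, -0.9]
width: 0.101
gripper_force: 15.0
clock: 16.3
position: [0.5399, -0.0625, 0.4714]
ee_rot: [-2.494, -1.909, 0.002]
force: [0.8, -1.0, 0.2]
width: 0.102
gripper_force: 15.0
clock: 16.8
position: [0.5197, -0.2553, 0.4712]
ee_rot: [-2.496, -1.906, 0.003]
force: [0.6, 0.1, -0.7]
width: 0.106
gripper_force: 15.0
clock: 17.0
position: [0.5172, -0.2763, 0.4709]
ee_rot: [-2.499, -1.902, 0.004]
force: [-0.9, 0.1, -1.5]
width: 0.103
gripper_force: 15.0
red box x y w h n [ 250  133   30   67 1395]
-10 [184. 263.] [-146.  264.] | 0 [178. 264.] [-101.  264.] | 10 [176. 264.] [-60. 264.] | 20 [176. 264.] [-23. 265.] | 30 [178. 264.] [ 11. 265.] | 40 [183. 264.] [ 42. 265.] | 50 [189. 264.] [ 72. 265.] | 60 [196. 264.] [100. 265.] | 70 [205. 264.] [127. 265.] | 80 [214. 264.] [153. 265.] | 90 [224. 264.] [179. 264.] | wrist crock_rim [123.1, 263.1] 0.82 [ 0.5309 -0.2212  0.105 ]
wrist crock_rim [103.3, 393.3] 0.62 [ 0.68   -0.2375  0.105 ]
wrist crock [116.7, 266.8] 0.93 [ 0.5361 -0.2211  0.    ]
wrist [120.2, 269.7]
top crock_rim [195.9, 269.3] 0.77 [ 0.5367 -0.228   0.105 ]
top crock [199.4, 265.6] 0.57 [ 0.5305 -0.2185  0.    ]
top [196.1, 261.2]
side crock_rim [197.1, 271.4] 0.69 [ 0.5293 -0.2286  0.105 ]
side crock [220.0, 270.2] 0.9 [ 0.5344 -0.2234  0.    ]
side crock [222.9, 272.5] 0.48 [ 0.5305 -0.2399  0.    ]
side [207.7, 272.1]
[129.8449 263.2895]
[126.5773 267.6219]
```

View pics/l.png

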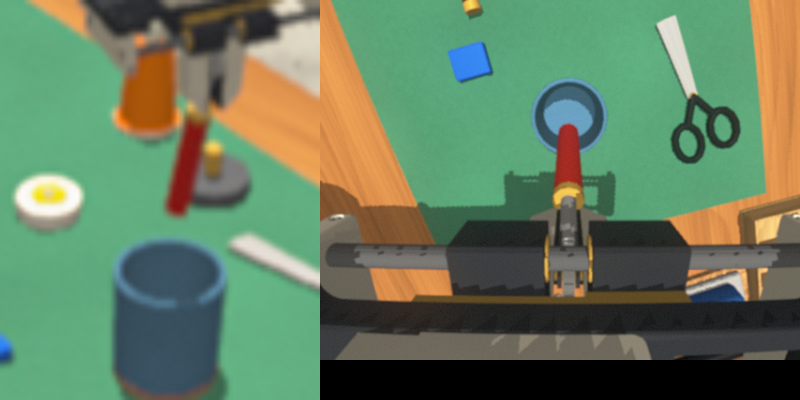

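```bash
python3 -m inch '0.01 0.003 0 0 0;0.02 0.003 0 0 0;0.02 0.003 0.02 0 0;0.02 0.003 0.045 0 0;0.02 0.003 0.07 0 0'
python3 -m inch '0 0 0.02 0 0;0 0 0.04 0 0;0 0 0.06 0 0;0 0 0.06 0 0'
python3 -m inch '0 0 0.005 0 0;0 0 0.01 0 0;0 0 0.01 0 0' ;python3 ang.py|head -1
```

```text
clock: 18.15
position: [0.5271, -0.2526, 0.4023]
ee_rot: [2.493, 1.911, 0.001]
force: [-0.4, -0.1, -1.4]
width: 0.105
gripper_force: 15.0
clock: 18.55
position: [0.5261, -0.2526, 0.3402]
ee_rot: [-2.49, -1.908, 0.003]
force: [-0.3, -0.6, -1.1]
width: 0.101
gripper_force: 15.0
clock: 18.85
position: [0.5268, -0.2538, 0.3329]
ee_rot: [2.494, 1.91, 0.0]
force: [0.6, -0.1, -1.0]
width: 0.105
gripper_force: 15.0
red box x y w h n [ 250  133   30   67 1377]
```

```bash
python3 -m inch '0 0 0.003 0 0;0 0 0.006 0 0;0 0 0.006 0 0' 
python3 -m inch '0 0 0.003 0 0;0 0 0.003 0 0' 
python3 -m inch '0 0 0.003 0 0;0 0 0.003 0 0';python3 ang.py|head -1
```

```text
clock: 19.2
position: [0.5265, -0.2539, 0.3264]
ee_rot: [-2.494, -1.909, 0.001]
force: [0.2, 0.1, -1.4]
width: 0.105
gripper_force: 15.0
clock: 19.4
position: [0.5265, -0.2539, 0.3234]
ee_rot: [-2.494, -1.909, 0.0]
force: [-0.2, -0.3, -1.3]
width: 0.102
gripper_force: 15.0
clock: 19.6
position: [0.5265, -0.2539, 0.3203]
ee_rot: [-2.494, -1.909, 0.0]
force: [-0.5, -0.7, -1.3]
width: 0.106
gripper_force: 15.0
red box x y w h n [ 250  132   30   68 1371]
```

```bash
for i in 1; do python3 -m inch '0 0 0.002 0 0;0 0 0.002 0 0' | egrep 'pos|force'; python3 -m inch '0 0 0.002 0 0;0 0 0.002 0 0'| egrep 'pos|force';python3 -m inch '0 0 0.002 0 0;0 0 0.002 0 0'| egrep 'pos|force'; done;python3 ang.py|head -1
```

```text
position: [0.5266, -0.2539, 0.3185]
force: [0.1, -0.4, -1.7]
gripper_force: 15.0
position: [0.5266, -0.2539, 0.3165]
force: [-1.0, 1.0, -1.7]
gripper_force: 15.0
position: [0.5266, -0.2539, 0.3145]
force: [0.6, -0.0, -2.0]
gripper_force: 15.0
red box x y w h n [ 250  133   30   66 1363]
```

```bash
python3 -m inch '0 0 0.002 0 0;0 0 0.002 0 0' | egrep 'pos|force'; python3 -m inch '0 0 0.002 0 0;0 0 0.002 0 0'| egrep 'pos|force';python3 -m inch '0 0 0.002 0 0;0 0 0.002 0 0'| egrep 'pos|force';python3 ang.py|head -1
python3 - <<'E'
from h import *
np.set_printoptions(precision=4,suppress=True)
arm.get_image("side")
for q in("tracer_butt","tracer_middle","tracer_wheel"):print(q,[(np.round(x["point"],1),round(x["conf"],2)) for x in arm.place_of("side",q)[:3]])
p=arm.observe()["position"];g=p-[0,0,.159];u=np.array([.26,.966,0])
for a in(65,75):
  t=np.radians(a);d=u*np.cos(t)-np.array([0,0,1])*np.sin(t)
  print(a,proj("side",g+d*.158),proj("side",g+d*.063),proj("side",g-d*.017),proj("wrist",g+d*.043),proj("wrist",g+d*.158))
E
```

```text
position: [0.5266, -0.2539, 0.3125]
force: [0.2, 0.0, -1.2]
gripper_force: 15.0
position: [0.5267, -0.254, 0.3106]
force: [0.1, -0.0, -0.6]
gripper_force: 15.0
position: [0.5271, -0.2546, 0.3099]
force: [-1.1, -0.2, 8.6]
gripper_force: 15.0
red box x y w h n [ 250  132   29   68 1386]
tracer_butt [(array([289.6, 317.5]), 0.91)]
tracer_middle [(array([317.2, 309.9]), 0.93), (array([195.1, 274. ]), 0.58)]
tracer_wheel [(array([337.8, 308. ]), 0.96), (array([181.1, 276.9]), 0.42)]
65 [212.284  266.2146] [199.2674 272.3612] [187.2186 278.0439] [196.6309 262.3467] [110.9881 262.7955]
75 [218.7492 269.3225] [201.9247 273.6794] [186.4835 277.6681] [205.714  262.4079] [137.8132 262.9148]
```

```bash
python3 -m inch '0 0 -0.0005 0 0;0 0 -0.0005 0 0;0 0 -0.0005 0 0' 3 | egrep 'pos|force';python3 ang.py|head -1
python3 -m inch '0 0 -0.0005 0 0.012;0 0 -0.0005 0 0.014;0 0 -0.0005 0 0.018;0 0 -0.0005 0 0.03;0 0 -0.0005 0 0.05'
python3 ang.py|head -1
python3 -m inch '0 0 0 0 0.06;0 0 0 0 0.06;0 0 0 0 0.06;0 0 0 0 0.06';python3 ang.py|head -1
```

```text
position: [0.5268, -0.2541, 0.3096]
force: [0.3, -0.9, 4.9]
gripper_force: 3.0
red box x y w h n [ 250  133   30   67 1391]
clock: 22.0
position: [0.5266, -0.2539, 0.3096]
ee_rot: [-2.494, -1.91, 0.0]
force: [-0.4, -0.0, -0.7]
width: 0.318
gripper_force: 0.0
red box x y w h n [ 245  131   29   97 2094]
clock: 22.45
position: [0.5267, -0.2539, 0.3097]
ee_rot: [2.494, 1.91, -0.0]
force: [1.0, -0.4, -0.4]
width: 0.646
gripper_force: 0.0
red box x y w h n [ 245  131   29   97 2083]
```

```bash
python3 -m inch '0 0 -0.01 0 0.06;0 0 -0.03 0 0.06;0 0 -0.06 0 0.06;0 0 -0.1 0 0.06;0 0 -0.14 0 0.06'
python3 -m inch '0.0 0 -0.03 0 0.06;-0.04 0 -0.05 0 0.06;-0.08 0 -0.05 0 0.06;-0.12 0 -0.05 0 0.06;-0.16 0 -0.05 0 0.06'
python3 -m inch '0 0 0 0 0.06;0 0 0 0 0.06;0 0 0 0 0.06'
python3 - <<'E'
from h import *
np.set_printoptions(precision=4,suppress=True)
for c in("side","top","wrist"):
  arm.get_image(c)
  for q,z in(("tracer_wheel",.16),("tracer_middle",.09),("tracer_butt",.013),("crock_rim",.105),("crock",0)):
    print(c,q,[(np.round(x["point"],1).tolist(),round(x["conf"],2),np.round(onz(c,x["point"],z),3).tolist()) for x in arm.place_of(c,q)[:3]])
for n in["tape","weight","chalk","cone_orange"]:
    print(n,[(np.round(onz("top",x["point"],.01),3),round(x["conf"],2)) for x in arm.place_of("top",n)[:1]])
E
```

```text
clock: 23.0
position: [0.5263, -0.2538, 0.4518]
ee_rot: [-2.494, -1.91, -0.0]
force: [0.8, -0.5, 1.2]
width: 0.654
gripper_force: 0.0
clock: 23.5
position: [0.4841, -0.4096, 0.501]
ee_rot: [2.493, 1.909, 0.001]
force: [1.0, -0.5, -0.1]
width: 0.655
gripper_force: 0.0
clock: 23.8
position: [0.4854, -0.4072, 0.5002]
ee_rot: [-2.493, -1.912, -0.002]
force: [0.4, 1.3, -0.1]
width: 0.653
gripper_force: 0.0
side tracer_wheel [([342.3, 310.5], 0.73, [0.197, -0.742, 0.16]), ([203.5, 196.7], 0.44, [0.279, -0.166, 0.16]), ([192.4, 280.4], 0.41, [0.519, -0.28, 0.16])]
side tracer_middle [([315.7, 309.1], 0.86, [0.292, -0.65, 0.09]), ([205.1, 274.8], 0.45, [0.523, -0.254, 0.09])]
side tracer_butt []
side crock_rim [([196.0, 273.7], 0.88, [0.539, -0.229, 0.105]), ([155.6, 216.6], 0.55, [0.535, 0.089, 0.105])]
side crock [([220.9, 271.5], 0.82, [0.535, -0.23, 0.0]), ([222.1, 221.1], 0.54, [0.394, -0.129, 0.0])]
top tracer_wheel [([275.7, 400.0], 0.61, [0.303, -0.619, 0.16]), ([203.2, 288.6], 0.5, [0.513, -0.285, 0.16]), ([187.4, 151.8], 0.33, [0.553, 0.13, 0.16])]
top tracer_middle [([198.0, 276.9
[... 217 characters left out ...]
65.1], 0.35, [0.525, -0.215, 0.105])]
top crock [([198.9, 266.3], 0.68, [0.532, -0.221, 0.0])]
wrist tracer_wheel [([304.9, 197.9], 0.65, [0.357, -0.556, 0.16]), ([48.5, 256.3], 0.64, [0.511, -0.284, 0.16])]
wrist tracer_middle [([23.6, 261.1], 0.9, [0.525, -0.248, 0.09]), ([275.2, 219.0], 0.83, [0.373, -0.562, 0.09])]
wrist tracer_butt [([241.3, 252.7], 0.65, [0.424, -0.557, 0.013]), ([6.2, 263.2], 0.61, [0.537, -0.21, 0.013])]
wrist crock_rim []
wrist crock [([20.6, 264.8], 0.61, [0.535, -0.226, 0.0])]
tape [(array([0.583, 0.019, 0.01 ]), 0.8)]
weight [(array([ 0.729, -0.057,  0.01 ]), 0.73)]
chalk [(array([ 0.407, -0.111,  0.01 ]), 0.66)]
cone_orange [(array([0.783, 0.081, 0.01 ]), 0.68)]
```

```bash
python3 -c "
from cell import arm
print(arm.sign_off())"
```

```text
the job is handed in; nothing more can be done
None
```

The tracing wheel now stands in the blue crock with the red handle's end on its floor and the wheel up above the rim. The final camera readings agree on this, with the crock and the checked bystanders (tape, weight, chalk, orange cone) within about 15 mm, which is measurement scatter. I handed the job in after about 24 s of the 67 s.

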